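Sort two intercom modules and offer the good one up to its back box

ROBOT

A 6-joint arm with a two-finger parallel gripper is mounted at the origin on the work surface. World frame = base frame: x ahead of the robot, y to its left, z up, the work surface at z = 0. Lengths are in m, angles in rad, forces in N, time in s.
With the tool pointing down it reaches from about 0.25 to 0.775 m from the base axis. Payload 8.9 kg.
Tool frame: the origin (TCP) lies between the finger pads; the fingertips stand 11 mm ahead of it and the grasp point (between the pads) lies 8 mm behind it; z points along the fingers, y is the line along which they close (so a half turn about z gives the same grasp; the last joint's range is limited). The gripper opens to 85 mm and grips with 20 to 120 N. Pads are 22 mm wide; open, the fingers measure 114 mm over their backs; the gripper's body (76 mm by 85 mm) begins 54 mm behind the grasp point. The pads swing forward as they close: fully open they stand 13 mm farther back than shut.
Start: joints at [1.151, 0.291, -0.153, 1.127, 0, 1.431], TCP at [0.145, 0.504, 0.242] pointing down, gripper open.
Joint ranges: [-2.52, 2.52], [-0.91, 1.74], [-1.3, 1.37], [-1.96, 2.02], [-1.52, 1.47], [-3.14, 3.14]. Speed limits (rad/s): [2.22, 2.22, 2.79, 3.14, 3.14, 3.14].

INTERFACE

Orientations are given as a unit quaternion [x, y, z, w].
In Python, from station import * gives the robot as it stands. The module is installed in compiled form; this text tells all that it offers.
- The arm moves only by the tool drive_tool, never from a script. Its argument "moves" is a list that holds one entry, the list of rows, each a list of 6 numbers: the shift along the tool's x, y, z in units of 200 mm (1.0 is 200 mm), then the turn, a rotation vector about the tool's x, y, z in units of 180 degrees (1.0 is 180 degrees). In form: [[[tx, ty, tz, ax, ay, az], ...]]. A call has 1 to 8 rows; each row shifts and turns the commanded pose from where the row before left it, along the tool's axes as they then stand; what a row does not reach is not made up. A row lasts 1/8 s, in which the tool goes at most 62.5 mm and 10.7 degrees, less where a joint would pass 70% of its speed; a pose out of reach is approached as far as the arm can. A call with a number of a shift or a turn outside -1 to 1 is refused whole. A call with a gripper value outside its range is refused whole. "jaw" is the opening, from 0 (shut) to 1 (fully open), set as the call begins (left out, the last holds). The fingers move at their own pace and stop on an object; "force" is the grip in N (left out, the last holds). Time passes only in rows, so rows that do not move let the fingers close. It gives the time, the measured TCP pose, the force, the opening and the grip force at its end, in the units of the state.
- get_obs(): the state, without advancing time (a new reading comes with each control period).
- capture(name): name is "scene" or "side" or "wrist"; returns (picture, depth): 400x640x3 uint8, red, green, blue; 400x640 float32, m along the optical axis (not along the pixel's ray), 0 where there is no reading.
- camera_info(name): a dict with "fovy" (degrees; the focal length in pixels is half the picture's height over the tangent of half this angle, whatever the lens; pixels are square), "cx", "cy" (the principal point, pixels), "k1" (the pictures are not rectified: a ray, as slopes to the right and down, at radius r is drawn at 1 + k1 r^2 times it, then the intrinsics apply), "view" (4x4, takes a point from world to camera coordinates); the wrist camera has in their place "hand_eye" (4x4, takes a point from camera to tool coordinates, whose origin is the TCP and whose axes are the flange's). Camera axes: x right, y up, looking along -z (the intrinsics and any distortion apply to the point x, -y, -z); pixel columns grow to the right and rows downward; lengths in m; the calibration is good to about 2 mm. A picture is of the moment at which its call begins: read the wrist's pose just before it. camera_info takes no time and is no camera call.
- close_job(): hands the job in; it is judged then, once.
The state is a dict: "time": time; "joint_pos": joint angles; "qd": joint speeds; "joint_efforts": joint torques, N m; "tool_pos": TCP position; "tool_rot": TCP orientation; "wrist_force": force on the tool from outside, world axes, zero at the start; "wrist_torque": the same for the moment, N m; "gripper_width": opening from 0.0 (shut) to 1.0 (fully open); "gripper_force": force on a finger pad.
Only numpy, scipy, OpenCV 4.12 (cv2) and the standard library are available. Lean on these libraries where they do the work, as an engineer would, in place of code of your own. Each camera call takes 0.05 s, during which the arm holds its last target. There are 200 camera calls.

TASK

Two door-entry modules are back from testing: first lay the failed one (cross tag) flat in the grey reject tray, tag up, and let it go. Then lift the good one (round tag) over the letter rack without bumping it, and finish still holding it, level and motionless, about a centimetre above the open back box, not touching it, centred and lined up so it could go straight in; a colleague will then connect it. Do not lower it in or let go, and leave everything else where it is.

Things in the scene. Friction and masses are not known exactly. Their poses are not given: they have to be found in the camera images.
- pass_module: intercom module: black box 110 (its x) x 50 (its y) x 34 mm (its z, up), about 0.3 kg; white tag 3 mm thick in the middle of its top, grille slots at its -x end, two small buttons at +x. Origin: centre of its underside. Starts flat on the table, tag up, right of the rack. This one passed its test: its tag is a round disc, 30 mm across. May be either of the two modules.
- reject_module: intercom module: black box 110 (its x) x 50 (its y) x 34 mm (its z, up), about 0.3 kg; white tag 3 mm thick in the middle of its top, grille slots at its -x end, two small buttons at +x. Origin: centre of its underside. Starts flat on the table, tag up, right of the rack. This one failed its test: its tag is a diagonal cross (X) of two bars 48 x 9 mm.
- reject_tray: the reject tray: grey open tray, 200 (its x) x 150 (its y) x 30 mm high, walls and floor 5 mm thick (inside 190 x 140 mm), fixed to the table on the right. Origin: centre of its underside.
- back_box: the steel back box of the door station, lying open side up, fixed to the table on the left of the rack: 45 mm high, with a rectangular opening 124 mm (its x) x 64 mm (its y), in a flat aluminium flange 160 x 104 mm. Origin: centre of its underside. The module suits it either way round.
- box_mouth (a point): centre of the back box's opening, level with the top of its flange (45 mm above the table); same axes as the back box
- letter_rack: pine letter rack with slatted sides holding envelopes, 300 mm long (its x, roughly away from the robot) x 60 mm wide (its y) x 130 mm high, fixed to the table between the modules and the back box. Origin: centre of its underside.
- rack_top (a point): centre of the letter rack's top edge, 130 mm above the table; same axes as the rack
- screwdriver: bystander, to be left alone: screwdriver about 200 mm long, lying near the robot.
- mug: bystander, to be left alone: white mug, 80 mm wide, 90 mm tall, far right.
- screw_jar: bystander, to be left alone: glass jar with steel lid, 60 mm wide, 75 mm tall, far left.
- parcel: bystander, to be left alone: cardboard parcel 60 x 120 x 40 mm, far side.
- padlock: bystander, to be left alone: brass padlock about 70 x 45 x 20 mm, far right.
- tape_roll: bystander, to be left alone: grey roll 90 mm wide, 25 mm tall, near left.
- door_wedge: bystander, to be left alone: black rubber block 70 x 35 x 30 mm, beyond the rack, far left.
Mind the look-alikes: they are no part of the job. Leave any blue or red look-alike of the reject_module alone.

How it is judged:
On the way, in this order (a step that is already met when the one before it is completed fails the run):
1. the cross-tagged module lies flat in the reject tray, tag up, released and at rest (x of reject_module in the frame of reject_tray between -0.065 and 0.065 m and y of reject_module in the frame of reject_tray between -0.05 and 0.05 m and z of reject_module in the frame of reject_tray between 0 and 0.015 m and angle between reject_module's own z axis and vertical below 0.15 rad and contact force between reject_module and the fingers below 0.1 N and linear speed of reject_module below 0.02 m/s), for 0.2 s.
2. the disc-tagged module is carried across above the letter rack (z of pass_module in the frame of rack_top above 0.003 m and y of pass_module in the frame of rack_top between -0.05 and 0.05 m and x of pass_module in the frame of rack_top between -0.16 and 0.16 m).
At the end, for the whole second after the job is handed in: Good module gripped and still: underside 3-20 mm above the back box flange, centre within 8 mm of the opening centre, aligned within 0.12 rad either way round, level within 0.1 rad, module and robot not touching the box. Failed module flat, tag up, at rest and released in the reject tray (all of step 1 and horizontal distance between pass_module and box_mouth below 0.008 m and z of pass_module in the frame of box_mouth between 0.003 and 0.02 m and angle between the x axis of pass_module and the x axis of back_box, either way round below 0.12 rad and angle between pass_module's own z axis and vertical below 0.1 rad and contact force between pass_module and the fingers above 1 N and contact force between pass_module and back_box below 0.1 N and contact force between each of the arm, the fingers and back_box below 0.5 N and linear speed of pass_module below 0.015 m/s and angular speed of pass_module below 0.1 rad/s); the arm keeps its last pose, push and grip.
It fails at once if the letter rack is bumped or leaned on (over 4 N) (contact force between letter_rack and the arm above 4 N or contact force between letter_rack and the fingers above 4 N or contact force between letter_rack and pass_module above 4 N or contact force between letter_rack and reject_module above 4 N).
It fails at once if a bystander is moved more than 25 mm (distance of any of screwdriver, mug, screw_jar, parcel, padlock, tape_roll, door_wedge from where it was at the start of the episode above 0.025 m).
It also fails if it takes over 59 s, if anything falls off the work surface, if the arm or the gripper's body presses on something with over 40 N, if the wrist force passes 120 N, or if a joint passes its speed limit or range.

## Working session

There is one attempt and no reset: what is moved stays moved. The work goes in short steps, Python scripts to look and compute and a tool call to move; the robot and the scene stay as the last step left them, time stands still between calls to the robot, and variables do not carry over. Pictures are saved under pics/ and viewed, at most 10 in all, crops included, and the job is handed in when it is done.

Besides the shell and the picture viewer there is one more tool, called after ">>>" by a JSON object that holds its "fn" and its "kwargs", one argument or row to a line. drive_tool: Moves the arm, as the interface text tells. Its arguments: {"type":"object","properties":{"moves":{"type":"array","items":{"type":"array","items":{"type":"array","items":{"type":"number"}}}},"jaw":{"type":"number"},"force":{"type":"number"}},"required":["moves"]}

```bash
mkdir -p pics; ls
python3 - <<'E'
from station import *
import cv2,numpy as np
o=get_obs();print(o['tool_pos'],o['tool_rot'],o['gripper_width'])
for n in("scene","side","wrist"):
    p,d=capture(n);print(n,camera_info(n));cv2.imwrite(f"pics/{n}0.png",p[:,:,::-1]);np.savez(f"pics/{n}0.npz",p=p,d=d)
E
```

```text
pics
[0.14530779 0.50404192 0.24173146] [ 1.39934619e-01  9.90160527e-01 -6.33814202e-04 -1.79001890e-04] 0.9990583287883498
scene {'fovy': 49.47875289600544, 'cx': 317.37975115564524, 'cy': 198.29335749894236, 'k1': -0.006695493906022847, 'view': array([[ 0.58124787,  0.81356595, -0.01616647, -0.22714712],
       [-0.65772051,  0.48141717,  0.57934553,  0.29180197],
       [ 0.47911862, -0.32611033,  0.81492171, -1.5946096 ],
       [ 0.        ,  0.        ,  0.        ,  1.        ]])}
side {'fovy': 47.974694991244284, 'cx': 321.01130691280787, 'cy': 201.0756811777082, 'k1': -0.041813062196864245, 'view': array([[-0.98387272, -0.17803237,  0.01728986,  0.46857441],
       [ 0.14705936, -0.75008541,  0.64478324, -0.1826533 ],
       [-0.10182342,  0.63692728,  0.7641699 , -1.14288885],
       [ 0.        ,  0.        ,  0.        ,  1.        ]])}
wrist {'fovy': 63.224975683017455, 'cx': 321.25213072690565, 'cy': 198.08976352860182, 'k1': -0.008558824463361316, 'hand_eye': array([[ 2.40368611e-04,  9.52781190e-01,  3.03657614e-01,
         7.69061278e-02],
       [ 9.99999910e-01, -1.22575164e-04, -4.06975728e-04,
         1.22680854e-03],
       [-3.50537937e-04,  3.03657684e-01, -9.52781133e-01,
        -1.31172744e-01],
       [ 0.00000000e+00,  0.00000000e+00,  0.00000000e+00,
         1.00000000e+00]])}
```

View pics/scene0.png

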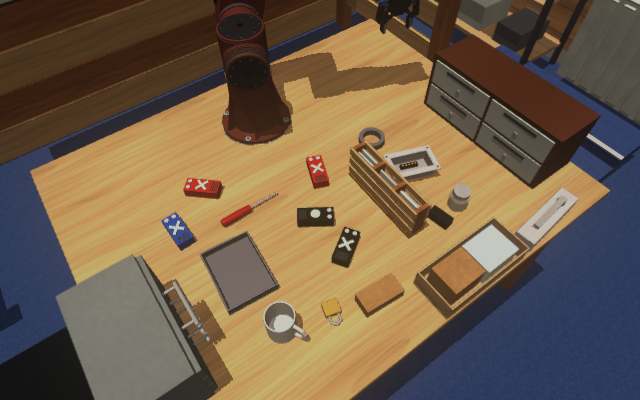

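View pics/side0.png

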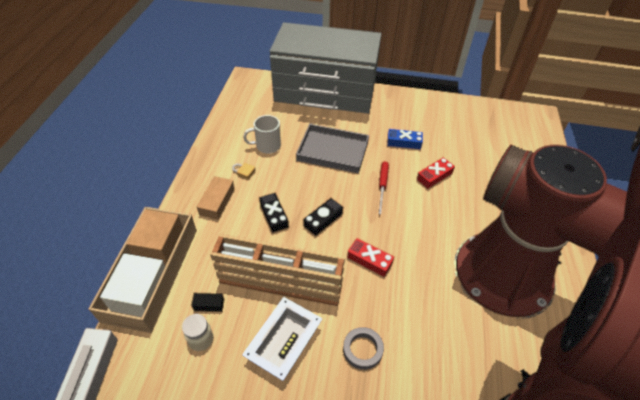

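The scene view has the disc module at (315,216), the cross module at (345,246), the tray at (240,272), the back box at (412,163) and the rack at (388,187). In the side view the cross is at (273,210), the disc at (323,216), the tray at (333,148) and the box at (283,340).

```bash
cat > h.py <<'E'
import numpy as np,cv2
from station import camera_info
from scipy.spatial.transform import Rotation as R
def cam(n,tool=None):
    i=camera_info(n);f=200/np.tan(np.radians(i['fovy'])/2)
    K=np.array([[f,0,i['cx']],[0,f,i['cy']],[0,0,1]])
    if 'view' in i: T=np.linalg.inv(i['view'])
    else:
        W=np.eye(4);W[:3,:3]=R.from_quat(tool[1]).as_matrix();W[:3,3]=tool[0];T=W@i['hand_eye']
    return K,np.array([i['k1'],0,0,0.]),T
def rays(c,px):
    K,D,T=c;u=cv2.undistortPoints(np.float64(px).reshape(-1,1,2),K,D).reshape(-1,2)
    d=np.c_[u[:,0],-u[:,1],-np.ones(len(u))]
    return T[:3,3],d@T[:3,:3].T
def plane(c,px,z):
    o,d=rays(c,px);return o+d*((z-o[2])/d[:,2])[:,None]
def cloud(c,dep):
    v,u=np.mgrid[:400,:640];o,d=rays(c,np.c_[u.ravel(),v.ravel()])
    P=o+d*dep.reshape(-1,1);P[dep.ravel()==0]=np.nan;return P.reshape(400,640,3)
def tri(c1,p1,c2,p2):
    A=[];b=[]
    for c,p in((c1,p1),(c2,p2)):
        o,d=rays(c,[p]);d=d[0]/np.linalg.norm(d[0]);M=np.eye(3)-np.outer(d,d);A.append(M);b.append(M@o)
    x,r,_,_=np.linalg.lstsq(np.vstack(A),np.hstack(b),rcond=None);return x,np.sqrt(r)
def rect(P):
    (c,s,a)=cv2.minAreaRect(np.float32(P[:,:2]*1000))
    if s[0]<s[1]: s=(s[1],s[0]);a+=90
    return np.round(c,1),np.round(s,1),round((a+90)%180-90,1)
E
cat > m.py <<'E'
from h import *
seeds={'disc':((315,214),(323,213)),'cross':((346,243),(272,210))}
V={};C={}
for n in('scene','side'):
    z=np.load(f'pics/{n}0.npz');V[n]=z['p'],z['d'];C[n]=cam(n)
cl={n:cloud(C[n],V[n][1]) for n in V}
def comp(m,s):
    k,l,st,ce=cv2.connectedComponentsWithStats(m.astype(np.uint8))
    i=np.argmin([np.hypot(*(ce[j]-s))+(1e6 if st[j][4]<15 else 0) for j in range(1,k)])+1
    return l==i,ce[i],st[i][4]
for t,s in seeds.items():
    q=[]
    for n,sd in zip(V,s):
        p=V[n][0].astype(int);m,c,a=comp(p.min(2)>150,sd);q.append(c);print(t,n,c,a,'planeZ37',plane(C[n],[c],.037).round(4))
        near=np.linalg.norm(cl[n][...,:2]-plane(C[n],[c],.037)[0,:2],axis=2)<.075
        top=near&(cl[n][...,2]>.028)&(cl[n][...,2]<.045)
        top=comp(top,c)[0];P=cl[n][top];print('  top',rect(P),len(P),np.median(P[:,2]))
    print(t,'tri',tri(C['scene'],q[0],C['side'],q[1]))
for t,s,zr,rad in(('box',((412,163),(283,340)),(.038,.06),.11),('rack',((388,187),(278,262)),(.12,.15),.2),('tray',((240,272),(333,148)),(.022,.04),.14)):
    for n,sd in zip(V,s):
        p0=plane(C[n],[sd],zr[0])[0]
        Z=cl[n][...,2];m=(np.linalg.norm(cl[n]-p0,axis=2)<rad)&(Z>zr[0])&(Z<zr[1])
        P=cl[n][m];print(t,n,rect(P),len(P),np.median(P[:,2]).round(4))
E
python3 m.py
```

```text
disc scene [315.         213.18181818] 55 planeZ37 [[ 0.4877 -0.0773  0.037 ]]
  top (array([489.3, -78.2]), array([109.8,  53.8]), 56.5) 541 0.034681001303372705
disc side [323.11111111 211.74074074] 81 planeZ37 [[ 0.4853 -0.0782  0.037 ]]
  top (array([484. , -75.5]), array([110.8,  53.2]), 55.9) 622 0.03397544244684675
disc tri (array([ 0.48630682, -0.07763355,  0.03658526]), array([0.00172473]))
cross scene [345.83333333 243.36363636] 66 planeZ37 [[ 0.6244 -0.0659  0.037 ]]
  top (array([625. , -66.8]), array([111.2,  50.4]), -57.3) 599 0.03470370910919396
cross side [272.78494624 207.2688172 ] 93 planeZ37 [[ 0.6223 -0.0673  0.037 ]]
  top (array([619.6, -64.8]), array([115. ,  50.2]), -56.8) 595 0.03421944082042061
cross tri (array([ 0.62325907, -0.06646807,  0.03701667]), array([0.00174007]))
box scene (array([513.7, 288.3]), array([161.7, 109.1]), 70.0) 619 0.0452
box side (array([509.3, 287.6]), array([163.1, 106.1]), 70.0) 1872 0.0455
rack scene (array([557. , 140.4]), array([300.8,  64.9]), -1.4) 1117 0.1288
rack side (array([554. , 139.4]), array([298.1,  62.6]), -1.6) 1855 0.129
tray scene (array([ 505.5, -356.2]), array([204.9, 150.1]), -4.7) 534 0.0292
tray side (array([ 503.6, -355.1]), array([197.9, 157.8]), -5.1) 452 0.0277
```

```bash
cat > go.py <<'E'
import sys
from h import *
from station import get_obs
# usage: go.py x y z yaw_of_tool_y  (turn listed first, then shift in the turned frame and in the present frame)
def go(x,y,z,yaw):
    o=get_obs();r=R.from_quat(o['tool_rot']);a=np.radians(yaw)
    Y=np.array([np.cos(a),np.sin(a),0]);Z=np.array([0,0,-1.]);T=R.from_matrix(np.c_[np.cross(Y,Z),Y,Z])
    T2=T*R.from_euler('z',180,degrees=True)
    w=min([(r.inv()*q).as_rotvec() for q in(T,T2)],key=np.linalg.norm)
    d=np.array([x,y,z])-o['tool_pos']
    print('t',round(o['time'],2),'turn units',(w/np.pi).round(4),'shift now-frame',(r.inv().apply(d)/.2).round(4),'turned-frame',((r*R.from_rotvec(w)).inv().apply(d)/.2).round(4),'j',o['joint_pos'].round(2))
if __name__=='__main__': go(*map(float,sys.argv[1:]))
E
python3 go.py .6225 -.0665 .2 33
```

```text
t 0.15 turn units [-3.000e-04  1.000e-04  2.273e-01] shift now-frame [-3.083  -2.0802  0.2109] turned-frame [-3.6924  0.4468  0.2093] j [ 1.15  0.29 -0.15  1.13  0.    1.43]
```

>>> {"fn": "drive_tool", "kwargs": {
  "moves": [
    [[-0.19,-0.13,0,0,0,0],[-0.195,-0.13,0,0,0,0],[-0.195,-0.13,0,0,0,0],[-0.195,-0.13,0,0,0,0],[-0.195,-0.13,0,0,0,0],[-0.195,-0.13,0,0,0,0],[-0.195,-0.13,0,0,0,0],[-0.195,-0.13,0,0,0,0]]
  ],
  "jaw": 1,
  "force": 50
}}

```text
time: 1.15
tool_pos: [0.3874, 0.2171, 0.2423]
tool_rot: [0.14, 0.99, 0.0, 0.0]
wrist_force: [-0.1, 0.7, 0.6]
gripper_width: 0.996
gripper_force: 0.0
```

>>> {"fn": "drive_tool", "kwargs": {
  "moves": [
    [[-0.19,-0.13,0,0,0,0],[-0.19,-0.13,0,0,0,0],[-0.19,-0.13,0,0,0,0],[-0.19,-0.13,0,0,0,0],[-0.19,-0.13,0,0,0,0],[-0.19,-0.13,0,0,0,0],[-0.19,-0.13,0.1,0,0,0],[-0.19,-0.13,0.1,0,0,0]]
  ]
}}

```text
time: 2.15
tool_pos: [0.622, -0.067, 0.2016]
tool_rot: [0.14, 0.99, 0.0, 0.0]
wrist_force: [0.2, 1.3, 0.2]
gripper_width: 1.0
gripper_force: 0.0
```

>>> {"fn": "drive_tool", "kwargs": {
  "moves": [
    [[0,0,0,0,0,0.0455],[0,0,0,0,0,0.0455],[0,0,0,0,0,0.0455],[0,0,0,0,0,0.0455],[0,0,0,0,0,0.0455],[0,0,0,0,0,0],[0,0,0,0,0,0]]
  ]
}}

```text
time: 3.02
tool_pos: [0.621, -0.0657, 0.2021]
tool_rot: [0.476, 0.879, -0.0, -0.0]
wrist_force: [0.1, -0.3, 0.1]
gripper_width: 1.0
gripper_force: 0.0
```

```bash
python3 go.py .6225 -.0665 .2 33
cat > w.py <<'E'
import sys
from h import *
from station import *
n=sys.argv[1];o=get_obs();t=(o['tool_pos'],o['tool_rot']);p,d=capture('wrist');c=cam('wrist',t)
np.savez(f'pics/{n}.npz',p=p,d=d,tp=t[0],tr=t[1]);cv2.imwrite(f'pics/{n}.png',p[:,:,::-1]);cl=cloud(c,d);print(t[0].round(4))
# tool-centre ring: white tags on tops between 28 and 48 mm, black tops
zoff=float(sys.argv[2]) if len(sys.argv)>2 else 0
Z=cl[...,2]-zoff;m=(Z>.028)&(Z<.046)&(p.max(2)<110)|((Z>.03)&(Z<.046)&(p.min(2)>140))
m=cv2.morphologyEx(m.astype(np.uint8),cv2.MORPH_CLOSE,np.ones((5,5)))
k,l,st,ce=cv2.connectedComponentsWithStats(m)
for i in range(1,k):
    if st[i][4]>800:
        P=cl[l==i];P=P[np.isfinite(P[:,0])];print('top',ce[i].round(),st[i],rect(P),np.median(P[:,2]).round(4))
k,l,st,ce=cv2.connectedComponentsWithStats(((p.min(2)>140)&(Z>.02)).astype(np.uint8))
for i in range(1,k):
    if st[i][4]>300: print('white',ce[i].round(1),st[i],plane(c,[ce[i]],.037+zoff)[0].round(4),np.nanmedian(cl[l==i][:,2]).round(4))
E
python3 w.py w1
```

```text
t 3.02 turn units [-0.0001 -0.0001  0.0008] shift now-frame [-0.0076  0.0039  0.0107] turned-frame [-0.0076  0.0039  0.0107] j [-0.22  0.5   0.06  1.13  0.    0.77]
[ 0.621  -0.0657  0.2021]
top [469.  33.] [ 422    0   95   70 1008] (array([656.1, 107.9]), array([95.4,  2.3]), -1.6) 0.0372
top [189. 110.] [ 122   60  133  100 7088] (array([487. , -77.3]), array([110.1,  50.4]), 55.9) 0.0337
top [587. 162.] [ 531   90  109  188 2301] (array([845. ,  59.4]), array([188.9,  94.2]), -47.9) 0.037
top [321. 178.] [ 295  123   55  112 5733] (array([623.2, -65.6]), array([109.1,  50. ]), -57.0) 0.034
top [ 65. 274.] [  0 237 157  80 934] (array([ 437. , -315.8]), array([210.5,  95.2]), 39.5) 0.029
white [185.1 111.7] [169  95  33  34 882] [ 0.4867 -0.0772  0.037 ] 0.0365
white [320.8 182.7] [301 164  41  39 767] [ 0.6226 -0.066   0.037 ] 0.0368
```

>>> {"fn": "drive_tool", "kwargs": {
  "moves": [
    [[-0.005,0.008,0.2,0,0,0],[0,0,0.2,0,0,0],[0,0,0.2,0,0,0],[0,0,0.2,0,0,0],[0,0,0.12,0,0,0],[0,0,0,0,0,0]]
  ]
}}

```text
time: 3.82
tool_pos: [0.6214, -0.0653, 0.0165]
tool_rot: [0.477, 0.879, -0.001, -0.002]
wrist_force: [-0.6, -0.6, 0.1]
gripper_width: 0.999
gripper_force: 0.0
```

>>> {"fn": "drive_tool", "kwargs": {
  "moves": [
    [[0,0,0,0,0,0],[0,0,0,0,0,0],[0,0,0,0,0,0],[0,0,0,0,0,0],[0,0,0,0,0,0],[0,0,0,0,0,0],[0,0,0,0,0,0],[0,0,0,0,0,0]]
  ],
  "jaw": 0,
  "force": 50
}}

```text
time: 4.82
tool_pos: [0.624, -0.0659, 0.0199]
tool_rot: [0.477, 0.879, 0.0, 0.001]
wrist_force: [-1.0, -0.4, 6.1]
gripper_width: 0.576
gripper_force: 53.1
```

>>> {"fn": "drive_tool", "kwargs": {
  "moves": [
    [[0,0,-0.1,0,0,0],[0,0,-0.2,0,0,0],[0,0,-0.2,0,0,0],[0,0,-0.15,0,0,0],[0,0,0,0,0,0],[0,0,0,0,0,0]]
  ]
}}

```text
time: 5.58
tool_pos: [0.6224, -0.0655, 0.1475]
tool_rot: [0.477, 0.879, -0.0, -0.0]
wrist_force: [0.6, 0.1, -2.9]
gripper_width: 0.573
gripper_force: 52.7
```

```bash
python3 go.py .5045 -.3555 .15 -95;python3 go.py .5045 -.3555 .15 -95; python3 w.py w2 .13; rm -f x
```

```text
t 5.58 turn units [-1.000e-04 -3.000e-04 -2.891e-01] shift now-frame [-0.8955 -1.2837 -0.0121] turned-frame [ 0.4611 -1.4957 -0.0123] j [-0.22  0.54 -0.02  1.01  0.    0.77]
t 5.58 turn units [-1.000e-04 -3.000e-04 -2.891e-01] shift now-frame [-0.8955 -1.2837 -0.0121] turned-frame [ 0.4611 -1.4957 -0.0123] j [-0.22  0.54 -0.02  1.01  0.    0.77]
[ 0.6224 -0.0655  0.1475]
top [321. 259.] [  223   157   197   207 21123] (array([ 646.2, -104.4]), array([202.7, 123.6]), -55.6) 0.1613
white [288.4 322.7] [275 313  29  21 346] [ 0.6185 -0.0818  0.167 ] 0.1641
```

>>> {"fn": "drive_tool", "kwargs": {
  "moves": [
    [[-0.1,-0.15,0,0,0,0],[-0.13,-0.19,0,0,0,0],[-0.135,-0.19,0,0,0,0],[-0.135,-0.19,0,0,0,0],[-0.135,-0.19,0,0,0,0],[-0.13,-0.19,0,0,0,0],[-0.13,-0.18,0,0,0,0],[0,0,0,0,0,0]]
  ]
}}

```text
time: 6.62
tool_pos: [0.5037, -0.3575, 0.1467]
tool_rot: [0.479, 0.878, -0.0, -0.001]
wrist_force: [0.8, 0.1, -2.3]
gripper_width: 0.574
gripper_force: 52.7
```

>>> {"fn": "drive_tool", "kwargs": {
  "moves": [
    [[0,0,0,0,0,-0.048],[0,0,0,0,0,-0.048],[0,0,0,0,0,-0.048],[0,0,0,0,0,-0.048],[0,0,0,0,0,-0.048],[0,0,0,0,0,-0.048],[0,0,0,0,0,0],[0,0,0,0,0,0]]
  ]
}}

```text
time: 7.62
tool_pos: [0.5056, -0.3544, 0.1477]
tool_rot: [0.047, 0.999, 0.0, -0.0]
wrist_force: [0.5, 0.0, -2.4]
gripper_width: 0.577
gripper_force: 52.7
```

```bash
python3 go.py .5045 -.3555 .026 -95; python3 w.py w3 .13
```

```text
t 7.62 turn units [ 0.0002 -0.0003 -0.002 ] shift now-frame [ 0.0043 -0.0062  0.6086] turned-frame [ 0.0048 -0.0057  0.6086] j [-0.73  0.53 -0.04  1.    0.   -0.64]
[ 0.5056 -0.3544  0.1477]
top [321. 253.] [  223   157   197   207 22756] (array([ 551.9, -360.9]), array([203.1, 123.7]), -3.6) 0.1616
white [288.8 194.6] [ 270  177   38   36 1087] [ 0.4624 -0.361   0.167 ] 0.164
white [353.  191.9] [335 177  38  33 897] [ 0.4636 -0.3379  0.167 ] 0.164
```

View pics/w3.png

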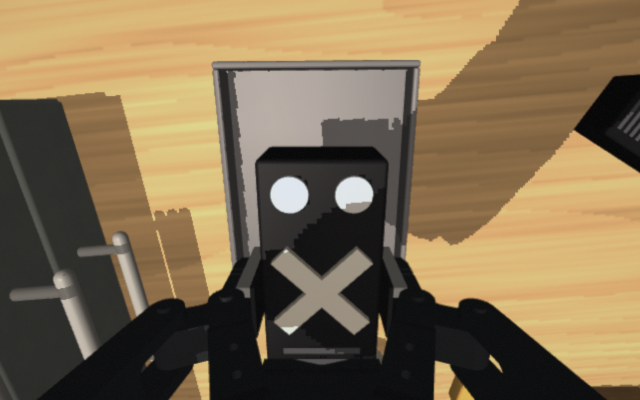

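The cross module is held cleanly over the tray, with its cross at (321,290) and the tray walls at columns 215 and 418. Next I lower it in.

>>> {"fn": "drive_tool", "kwargs": {
  "moves": [
    [[0.004,-0.006,0.15,0,0,0],[0,0,0.15,0,0,0],[0,0,0.15,0,0,0],[0,0,0.1,0,0,0],[0,0,0.06,0,0,0],[0,0,0,0,0,0],[0,0,0,0,0,0],[0,0,0,0,0,0]]
  ]
}}

```text
time: 8.68
tool_pos: [0.505, -0.3564, 0.0268]
tool_rot: [0.045, 0.999, -0.0, 0.0]
wrist_force: [0.2, 0.0, -3.2]
gripper_width: 0.574
gripper_force: 53.3
```

>>> {"fn": "drive_tool", "kwargs": {
  "moves": [
    [[0,0,0,0,0,0],[0,0,0,0,0,0],[0,0,0,0,0,0],[0,0,0,0,0,0],[0,0,0,0,0,0],[0,0,0,0,0,0]]
  ],
  "jaw": 0.8
}}

```text
time: 9.43
tool_pos: [0.5047, -0.3563, 0.0263]
tool_rot: [0.045, 0.999, 0.0, -0.0]
wrist_force: [0.1, -0.1, 0.6]
gripper_width: 0.802
gripper_force: 0.0
```

>>> {"fn": "drive_tool", "kwargs": {
  "moves": [
    [[0,0,-0.1,0,0,0],[0,0,-0.2,0,0,0],[0,0,-0.25,0,0,0],[0,0,-0.25,0,0,0],[0,0,-0.1,0,0,0],[0,0,0,0,0,0],[0,0,0,0,0,0]]
  ]
}}

```text
time: 10.3
tool_pos: [0.5042, -0.3558, 0.2051]
tool_rot: [0.045, 0.999, 0.001, -0.001]
wrist_force: [-0.3, -0.2, -0.3]
gripper_width: 0.801
gripper_force: 0.0
```

```bash
python3 go.py .487 -.0773 .2 146; python3 w.py w4 .005
```

```text
t 10.3 turn units [ 5.0e-04 -2.0e-04 -3.4e-01] shift now-frame [0.2119 1.3791 0.0271] turned-frame [-1.1064  0.8502  0.0254] j [-0.73  0.49  0.05  1.13  0.   -0.64]
[ 0.5042 -0.3558  0.2051]
top [605. 129.] [ 555   81   85  102 4838] (array([481. , -77.3]), array([108.2,  64.2]), 59.0) 0.0339
top [133. 211.] [  64  100  121  215 3655] (array([ 523.2, -532.8]), array([226.5,  49.3]), 4.0) 0.0456
top [321. 178.] [ 294  123   55  112 5400] (array([ 506.1, -355.1]), array([109. ,  50.2]), -5.2) 0.039
white [619.8 134.1] [604 118  33  33 816] [ 0.4853 -0.0824  0.042 ] 0.0366
white [167.1 263.9] [156 228  23  75 397] [ 0.5769 -0.5186  0.042 ] 0.0503
white [129.3 280.6] [119 257  21  49 316] [ 0.5925 -0.5624  0.042 ] 0.1089
white [ 59.7 306.2] [ 18 280  66  65 720] [ 0.6166 -0.6455  0.042 ] 0.1674
```

View pics/w4.png

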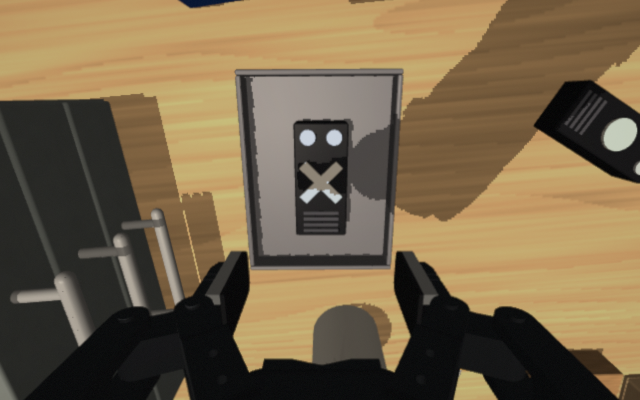

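The cross module lies flat and released in the middle of the tray, with its cross at (321,183) and its top at 39 mm. Now the disc module.

>>> {"fn": "drive_tool", "kwargs": {
  "moves": [
    [[0.02,0.15,0,0,0,0],[0.03,0.2,0,0,0,0],[0.03,0.21,0.03,0,0,0],[0.03,0.21,0,0,0,0],[0.03,0.21,0,0,0,0],[0.03,0.2,0,0,0,0],[0.04,0.2,0,0,0,0],[0,0,0,0,0,0]]
  ],
  "jaw": 1
}}

```text
time: 11.35
tool_pos: [0.4867, -0.0751, 0.1993]
tool_rot: [0.044, 0.999, 0.001, -0.001]
wrist_force: [0.2, -1.2, -0.2]
gripper_width: 0.997
gripper_force: 0.0
```

>>> {"fn": "drive_tool", "kwargs": {
  "moves": [
    [[0,0,0,0,0,-0.0485],[0,0,0,0,0,-0.0485],[0,0,0,0,0,-0.0485],[0,0,0,0,0,-0.0485],[0,0,0,0,0,-0.0485],[0,0,0,0,0,-0.0485],[0,0,0,0,0,-0.049],[0,0,0,0,0,0]]
  ]
}}

```text
time: 12.35
tool_pos: [0.4876, -0.0781, 0.1995]
tool_rot: [-0.469, 0.883, 0.0, -0.0]
wrist_force: [-0.7, -0.1, 0.6]
gripper_width: 1.001
gripper_force: 0.0
```

```bash
python3 w.py w5;python3 go.py .487 -.0773 .021 146
```

```text
[ 0.4876 -0.0781  0.1995]
top [86. 27.] [  24    0  127   58 1071] (array([ 563. , -310.5]), array([91.4, 51. ]), -5.2) 0.0295
top [323. 175.] [ 296  120   55  113 5973] (array([486.3, -77.6]), array([108.9,  50. ]), 56.0) 0.034
top [506. 194.] [ 447  152  119   73 3719] (array([346.1,  29.9]), array([110.1,  50.7]), -21.7) 0.0341
top [384. 339.] [ 325  315  103   49 1080] (array([545. , 110.3]), array([127.2,   3.7]), -1.6) 0.0366
white [322.7 180.1] [308 166  31  30 731] [ 0.4864 -0.0777  0.037 ] 0.0367
white [508.9 184.1] [489 169  41  31 448] [0.3439 0.0233 0.037 ] 0.0365
t 12.4 turn units [ 0.0003 -0.0001 -0.0012] shift now-frame [-0.0018  0.0039  0.8933] turned-frame [-0.0015  0.0047  0.8933] j [-0.31  0.26 -0.31  1.   -0.   -1.28]
```

>>> {"fn": "drive_tool", "kwargs": {
  "moves": [
    [[-0.002,0.006,0.2,0,0,0],[0,0,0.2,0,0,0],[0,0,0.2,0,0,0],[0,0,0.2,0,0,0],[0,0,0.09,0,0,0],[0,0,0,0,0,0],[0,0,0,0,0,0]]
  ]
}}

```text
time: 13.28
tool_pos: [0.4876, -0.0769, 0.0229]
tool_rot: [-0.469, 0.883, -0.0, 0.0]
wrist_force: [0.0, 0.3, 0.3]
gripper_width: 1.001
gripper_force: 0.0
```

>>> {"fn": "drive_tool", "kwargs": {
  "moves": [
    [[0,0,0,0,0,0],[0,0,0,0,0,0],[0,0,0,0,0,0],[0,0,0,0,0,0],[0,0,0,0,0,0],[0,0,0,0,0,0],[0,0,0,0,0,0],[0,0,0,0,0,0]]
  ],
  "jaw": 0,
  "force": 60
}}

```text
time: 14.28
tool_pos: [0.4877, -0.0768, 0.0232]
tool_rot: [-0.469, 0.883, -0.001, 0.0]
wrist_force: [-2.0, 0.4, 7.2]
gripper_width: 0.571
gripper_force: 62.2
```

>>> {"fn": "drive_tool", "kwargs": {
  "moves": [
    [[0,0,-0.1,0,0,0],[0,0,-0.2,0,0,0],[0,0,-0.2,0,0,0],[0,0,-0.2,0,0,0],[0,0,-0.2,0,0,0],[0,0,-0.1,0,0,0],[0,0,0,0,0,0],[0,0,0,0,0,0]]
  ]
}}

```text
time: 15.28
tool_pos: [0.4865, -0.0764, 0.2213]
tool_rot: [-0.469, 0.883, 0.001, -0.0]
wrist_force: [-0.2, -1.3, -2.9]
gripper_width: 0.571
gripper_force: 63.5
```

```bash
python3 go.py .5115 .288 .22 160; python3 w.py w6 .2
```

```text
t 15.28 turn units [ 0.0004 -0.0001 -0.0778] shift now-frame [-1.5804  0.9152  0.0071] turned-frame [-1.7548  0.5056  0.0065] j [-0.3   0.24 -0.27  1.05  0.   -1.28]
[ 0.4865 -0.0764  0.2213]
top [321. 248.] [  223   149   199   215 23484] (array([537.6, -27. ]), array([251.9, 148.4]), 61.9) 0.2318
```

View pics/w6.png

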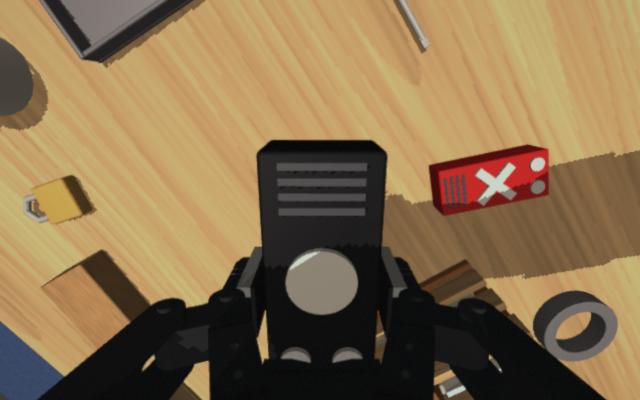

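The disc module is held straight, with its disc at (321,281), and hangs well above rack height. Now across.

>>> {"fn": "drive_tool", "kwargs": {
  "moves": [
    [[-0.1,0.058,0,0,0,0],[-0.18,0.104,0,0,0,0],[-0.2,0.116,0,0,0,0],[-0.2,0.116,0,0,0,0],[-0.2,0.116,0,0,0,0],[-0.2,0.116,0,0,0,0],[-0.2,0.116,0,0,0,0],[-0.18,0.104,0,0,0,0]]
  ]
}}

```text
time: 16.32
tool_pos: [0.5094, 0.2616, 0.2208]
tool_rot: [-0.47, 0.883, 0.0, -0.001]
wrist_force: [0.8, 0.0, -1.9]
gripper_width: 0.57
gripper_force: 63.3
```

>>> {"fn": "drive_tool", "kwargs": {
  "moves": [
    [[-0.12,0.07,0,0,0,0],[0,0,0,0,0,-0.039],[0,0,0,0,0,-0.039],[0,0,0,0,0,0],[0,0,0,0,0,0],[0,0,0,0,0,0]]
  ]
}}

```text
time: 17.08
tool_pos: [0.5118, 0.2877, 0.222]
tool_rot: [-0.573, 0.819, 0.0, -0.0]
wrist_force: [0.0, 0.4, -0.9]
gripper_width: 0.569
gripper_force: 63.3
```

```bash
python3 - <<'E'
from h import *
from station import *
o=get_obs();t=(o['tool_pos'],o['tool_rot']);r=R.from_quat(t[1])
S={}
for n in('wrist','scene','side'):
    p,d=capture(n);S[n]=p,d;cv2.imwrite(f'pics/{n}7.png',p[:,:,::-1]);np.savez(f'pics/{n}7.npz',p=p,d=d)
    c=cam(n,t);cl=cloud(c,d);Z=cl[...,2]
    if n!='wrist':
        m=(np.hypot(cl[...,0]-.5115,cl[...,1]-.288)<.11)&(abs(Z-.045)<.006);print(n,'box',rect(cl[m]),np.median(Z[m]),m.sum())
    else:
        m=(abs(Z-.235)<.012)
        print('held top z',np.median(Z[m&(abs(Z-.232)<.003)]), 'tool',t[0])
        y=cl[200:260,280:370];print('black top z',np.nanmedian(y[...,2]))
E
python3 go.py .5115 .288 .12 160
```

```text
held top z 0.2324429319550248 tool [0.51183924 0.28766051 0.22204005]
black top z 0.23254278291910102
scene box (array([513.6, 289.7]), array([160.3, 109.2]), 69.9) 0.045199723111646994 607
side box (array([509.1, 287.6]), array([162.6, 105.8]), 69.7) 0.04543167821334132 1492
t 17.23 turn units [ 0. -0. -0.] shift now-frame [-4.000e-04  2.400e-03  5.114e-01] turned-frame [-4.000e-04  2.400e-03  5.114e-01] j [ 0.39  0.42 -0.02  1.13  0.   -0.83]
```

View pics/wrist7.png

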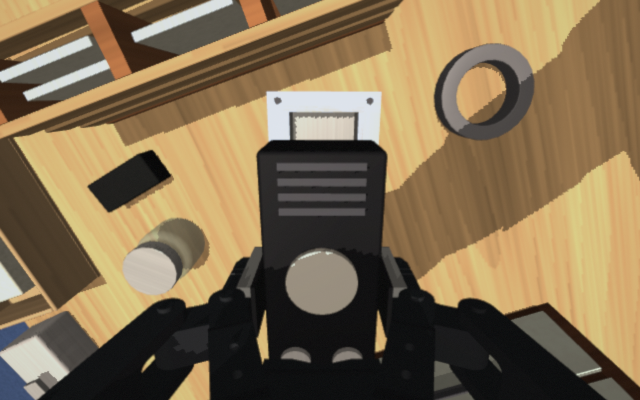

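View pics/side7.png

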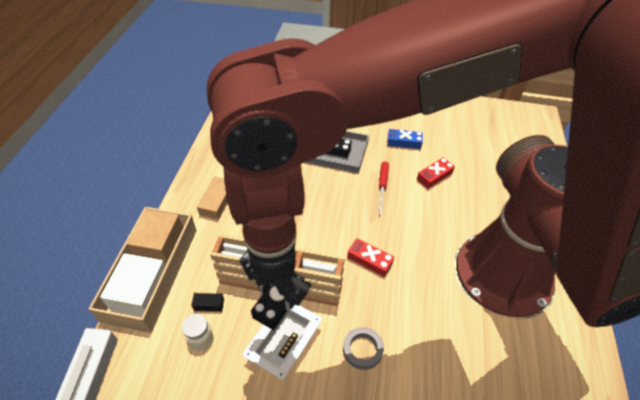

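The wrist view shows the module over the box, disc at (321,281), with the far flange end at (267–380, 93). The side view shows the module at (280,300) above the box at (283,345). I'll refine the box from the flange end.

Run:
```python
from h import *
from station import *
o=get_obs();t=(o['tool_pos'],o['tool_rot']);r=R.from_quat(t[1])
z=np.load('pics/wrist7.npz');p,d=z['p'],z['d'];c=cam('wrist',t);cl=cloud(c,d)
m=(abs(cl[...,2]-.0455)<.006);m[:80]=0;m[150:]=0;m[:,:255]=0;m[:,395:]=0
print('depth z',np.median(cl[m][:,2]))
v,u=np.nonzero(m)
L=(r.inv().apply(plane(c,np.c_[u,v],.0452)-t[0]))*1000
sel=(L[:,0]>L[:,0].max()-12)&(L[:,0]<L[:,0].max()-3)
print('end x',L[:,0].max(),np.percentile(L[:,0],99),'side y',L[sel,1].min(),L[sel,1].max())
print('flange rect in tool xy',rect(L),len(L))
end=np.percentile(L[:,0],99.7);yc=(L[sel,1].min()+L[sel,1].max())/2
print('box centre est tool frame',end-80,yc,'world',t[0]+r.apply([(end-80)/1000,yc/1000,0]))
# disc
g=p[235:330,270:372].astype(int);mm=g.min(2)>95
k,l,st,ce=cv2.connectedComponentsWithStats(mm.astype(np.uint8));i=1+np.argmax(st[1:,4]);q=ce[i]+[270,235]
print('disc px',q,st[i],'tool frame mm',r.inv().apply(plane(c,[q],.2355)-t[0])*1000,'med z',np.median(cl[235:330,270:372][l==i][:,2]))
```

```text
depth z 0.044861479686882255
end x 78.69908119567768 78.67043487476603 side y -50.343804298094845 53.36724280480185
flange rect in tool xy (array([55458.9,  1340.5]), array([103934.7,  46804.1]), -89.8) 3543
box centre est tool frame -1.3116926814845868 1.511719253353501 world [0.51095736 0.28951565 0.22227442]
disc px [321.22541098 281.96489273] [  16   15   72   64 3589] tool frame mm [[  2.0853899   -0.49439266 -13.22557431]] med z nan
```

>>> {"fn": "drive_tool", "kwargs": {
  "moves": [
    [[-0.013,0.007,0.15,0,0,0],[0,0,0.15,0,0,0],[0,0,0.15,0,0,0],[0,0,0.1,0,0,0],[0,0,0.05,0,0,0],[0,0,0,0,0,0],[0,0,0,0,0,0],[0,0,0,0,0,0]]
  ]
}}

```text
time: 18.23
tool_pos: [0.5121, 0.291, 0.1032]
tool_rot: [-0.574, 0.819, -0.0, 0.001]
wrist_force: [0.1, 0.3, -1.5]
gripper_width: 0.572
gripper_force: 63.4
```

Run:
```python
from h import *
from station import *
o=get_obs();t=(o['tool_pos'],o['tool_rot']);r=R.from_quat(t[1]);print(t,o['time'])
p,d=capture('wrist');cv2.imwrite('pics/w8.png',p[:,:,::-1]);c=cam('wrist',t);cl=cloud(c,d);Z=cl[...,2]
print('black top z',np.nanmedian(Z[200:245,280:365]))
for n in('scene','side'):
    p,d=capture(n);cv2.imwrite(f'pics/{n}8.png',p[:,:,::-1])
    c=cam(n);cl=cloud(c,d);near=np.hypot(cl[...,0]-.511,cl[...,1]-.289)<.11
    m=near&(abs(cl[...,2]-.045)<.006);print(n,'box',rect(cl[m]))
    m=near&(cl[...,2]>.06)&(cl[...,2]<.098)&(p.max(2)<110)
    if m.sum()>30: print('module-ish',rect(cl[m]),m.sum(),np.median(cl[m][:,2]))
```

```text
(array([0.51205613, 0.29097212, 0.10318242]), array([-5.73853167e-01,  8.18957862e-01, -1.76049444e-04,  7.29635307e-04])) 18.225
black top z 0.11361064166119582
scene box (array([514. , 288.2]), array([161.9, 107.3]), 69.4)
module-ish (array([530.5, 273.9]), array([118.7,  46.7]), 46.4) 114 0.08908194652760693
side box (array([508.8, 287.4]), array([162.8, 105.9]), 69.5)
module-ish (array([511.8, 333.6]), array([63.2, 32.6]), 26.0) 94 0.08962264109630985
```

View pics/w8.png

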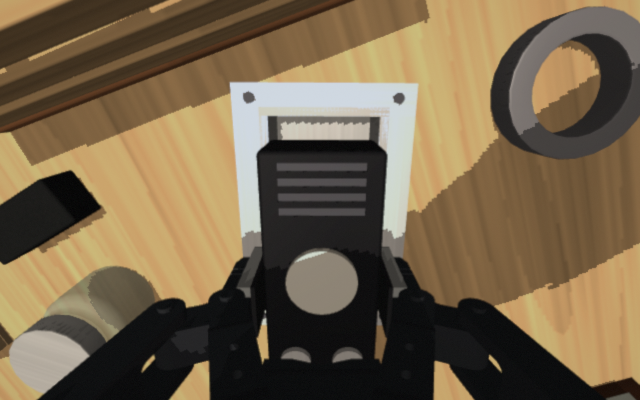

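View pics/scene8.png

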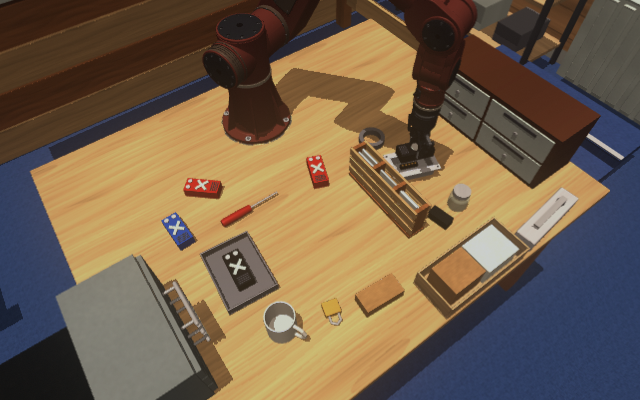

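The module hangs about 35 mm above the flange: the flange corners are at (232,83) and (416,84), and the disc is at (321,281). One last relative check before the final descent.

```bash
cat > rel.py <<'E'
from h import *
from station import *
o=get_obs();t=(o['tool_pos'],o['tool_rot']);r=R.from_quat(t[1]);p,d=capture('wrist');c=cam('wrist',t);cl=cloud(c,d);Z=cl[...,2]
loc=lambda m,z:r.inv().apply(plane(c,np.argwhere(m)[:,::-1],z)-t[0])*1000
m=(abs(Z-.045)<.006);m[235:]=0;m[:60]=0;m[:,:195]=0;m[:,460:]=0
zb=np.median(Z[m]);L=loc(m,.045);end=np.percentile(L[:,0],99.5);s=(L[:,0]<end-4)&(L[:,0]>end-14)
print('box z',zb,'centre',end-80,(L[s,1].min()+L[s,1].max())/2,np.ptp(L[s,1]),rect(L/1000))
zt=np.nanmedian(Z[200:240,285:360]);m=abs(Z-zt)<.0025;m[245:]=0;m[:,:235]=0;m[:,410:]=0
L=loc(m,zt);end=np.percentile(L[:,0],99.5);s=(L[:,0]<end-4)&(L[:,0]>end-20)
print('module under z',zt-.034,'centre',end-55,(L[s,1].min()+L[s,1].max())/2,np.ptp(L[s,1]),rect(L/1000),'tool',t[0])
print('tilt',np.linalg.lstsq(np.c_[cl[m][:,:2],np.ones(m.sum())],cl[m][:,2],rcond=None)[0][:2])
E
python3 rel.py
```

```text
box z 0.044650582231204175 centre 2.3599873221981653 0.49486367436582057 103.89401880777092 (array([37.2,  0.3]), array([103.9,  90.4]), -89.8)
module under z 0.07921192952193845 centre 1.5229427114282004 -0.3452414787667877 49.13612089914002 (array([37.5, -0.4]), array([49.2, 38.8]), 89.9) tool [0.51173128 0.29087361 0.10275777]
tilt [0.00129798 0.00241488]
```

>>> {"fn": "drive_tool", "kwargs": {
  "moves": [
    [[0.004,0.004,0.04,0,0,0],[0,0,0.04,0,0,0],[0,0,0.035,0,0,0],[0,0,0,0,0,0],[0,0,0,0,0,0],[0,0,0,0,0,0],[0,0,0,0,0,0],[0,0,0,0,0,0]]
  ]
}}

```text
time: 19.42
tool_pos: [0.5105, 0.2903, 0.0794]
tool_rot: [-0.574, 0.819, -0.0, 0.0]
wrist_force: [-0.4, 0.8, -2.6]
gripper_width: 0.569
gripper_force: 63.4
```

```bash
python3 rel.py; python3 -c "
from station import *
o=get_obs();print(o['wrist_force'],o['qd'])"
```

```text
box z 0.044641546873015955 centre 1.17412849961147 -0.46473042327007263 103.88169160599713 (array([41.9, -0.6]), array([103.9,  79.2]), -89.8)
module under z 0.05589803370898716 centre 1.5173339594000694 -0.3379582640336185 49.13402076070459 (array([37.3, -0.4]), array([49.2, 38.5]), 90.0) tool [0.51053447 0.29030904 0.07944951]
tilt [0.00127313 0.00119793]
[ 0.04224982 -0.44596185 -2.36454713] [-0.00034348  0.00182022 -0.00144744 -0.00044343 -0.00192846 -0.00050884]
```

The module is centred within 0.5 mm, about 11 mm above the flange, level and still, and the failed one is in the tray. Handing in.

```bash
python3 -c "
from station import *
print(close_job())"
```

```text
the job is handed in; nothing more can be done
None
```

The job is handed in (no verdict came back): the failed module lies flat and released in the reject tray, and the good one is held level and still about 11 mm above the back box, centred within about 0.5 mm by the last wrist-camera measurement.

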